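# Tip up and take off the long chalk-case lid

## Robot

A 6-joint arm with a two-finger parallel gripper is mounted at the origin on the work surface. World frame = base frame: x ahead of the robot, y to its left, z up, the work surface at z = 0. Lengths are in m, angles in rad, forces in N, time in s.
With the tool pointing down it reaches from about 0.35 to 0.8 m from the base axis. Payload 7.3 kg.
Tool frame: the origin (TCP) lies between the finger pads; the fingertips stand 25 mm ahead of it and the grasp point (between the pads) lies 6 mm ahead of it (r.tip_extent is the distance from the TCP to the fingertips, in m); z points along the fingers, y is the line along which they close (so a half turn about z gives the same grasp; the last joint's range is limited). The gripper opens to 85 mm and grips with 20 to 120 N. Pads are 22 mm wide; open, the fingers measure 114 mm over their backs; the gripper's body (76 mm by 85 mm) begins 54 mm behind the grasp point. The pads swing forward as they close: fully open they stand 13 mm farther back than shut.
Start: joints at [-1.414, 0.342, 1.524, -0, 1.275, -0.146], TCP at [0.157, -0.501, 0.235] pointing down, gripper open.
Joint ranges: [-2.53, 2.53], [-0.77, 2.02], [0.04, 2.7], [-1, 4.14], [0.28, 2.66], [-3.11, 3.11]. Speed limits (rad/s): [2.57, 2.57, 3.14, 3.14, 3.14, 3.14].

## Interface

Orientations are given as a unit quaternion [x, y, z, w].
In Python, from workcell import r, command_gripper, optics gives the robot as it stands. The module is installed in compiled form; this text tells all that it offers. Calls block until the motion is done:
- r.reach(position, orientation): joint-space move of the TCP to a pose.
- r.move_straight(position, orientation=None, speed=0.15, max_force=None): straight line of the TCP; orientation=None keeps the orientation; speed is the mean speed in m/s. With max_force (N) it stops when the force on the tool has changed by that much, and returns True; else False.
- r.movej(angles): joint-space move.
- command_gripper(opening, force=None): finger opening in m; force is the grip in N (None keeps the last); returns when the fingers have stopped.
- r.hold(seconds).
- r.solve_ik(position, orientation): joint angles nearest the present ones, or None.
- r.read_state(): the state.
- optics.get_image(name): name is "scene" or "top" or "wrist"; returns (picture, depth): 384x512x3 uint8, red, green, blue; 384x512 float32, m along the optical axis (not along the pixel's ray), 0 where there is no reading.
- optics.camera_model(name): a dict with "K" (3x3 intrinsics, pixels), "R" (3x3) and "t" (3): a world point X has camera coordinates R X + t; the wrist camera has in their place "tool_from_camera" (4x4, takes a point from camera to tool coordinates, whose origin is the TCP and whose axes are the flange's). Camera axes: x right, y down, z forward; pixel columns grow to the right and rows downward; lengths in m; the calibration is good to about 2 mm. A picture is of the moment at which its call begins: read the wrist's pose just before it. camera_model takes no time and is no camera call.
A pose or a line that the arm cannot do raises r.PlanningError and nothing moves.
- r.finish_job(): hands the job in; it is judged then, once.
The state is a dict: "time_s": time; "joint_positions": joint angles; "dq": joint speeds; "tau": joint torques, N m; "eef_pos": TCP position; "eef_rot": TCP orientation; "contact_force": force on the tool from outside, world axes, zero at the start; "torque": the same for the moment, N m; "grip_width": finger opening in m; "grip_force": force on a finger pad.
Only numpy, scipy, OpenCV 4.12 (cv2) and the standard library are available. Lean on these libraries where they do the work, as an engineer would, in place of code of your own. Each camera call takes 0.05 s, during which the arm holds its last target. There are 200 camera calls.

## Task

Open the longer of the two wooden chalk cases: press down the end of its flush lid that lies at the open slot, so that the other end tips up, then take the lid by the raised end and lay it, right way up, on the middle of the notebook. Leave the lid of the shorter case shut.

Things in the scene. Friction and masses are not known exactly. Their poses are not given: they have to be found in the camera images.
- lid: Longer lid: loose wood plate 130x48x18 mm (x,y,z), 70 g, top flush with the case rim. Origin: centre of top face; z up; -x end is at the slot (press it), +x end tips up. Rocks on a dowel foot across its underside (10 mm deep, 3 mm to -x of middle). Fingers closed, press 8-20 mm from the -x end, 15-20 mm down, under 3 N: it then stays tipped. Laid on a flat it rests about 8 deg tilted.
- case: Longer wooden case, fixed, 166x72 mm, rim 50 mm above desk. Origin: on the desk under the shut lid's middle, axes as the lid's; spans x -89 to +77. Well 52 mm wide, open 14 mm slot at the lid's -x end. Tipped, the lid slopes 22 deg, origin 10 mm nearer the slot, +x end's edges 7 and 24 mm above the rim: grasp there from above across the 48 mm width, tips over the rim, 5-15 mm from the end.
- notebook: A closed exercise notebook fixed flat on the desk, 220 x 170 x 12 mm (x, y, z). Origin: centre of its underside; z up. Its top is 12 mm above the desk.
- short_lid: Lid of the shorter case (a bystander, same make): 84 x 48 x 18 mm, origin at the centre of its top face, flush with that case's rim 50 mm above the desk; its case is 120 x 72 mm. It must stay shut.

How it is judged:
By the outcome, as a careful person would: the job done as asked, in the order asked, and still so for the second after the job is handed in, with the robot touching nothing.
It also fails if it takes over 54 s, if anything falls off the work surface, if the arm or the gripper's body presses on something with over 40 N, if the wrist force passes 120 N, or if a joint passes its speed limit or range.

## Working session

There is one attempt and no reset: what is moved stays moved. The work goes in short steps, each a Python script; the robot and the scene stay as the last script left them, time stands still between calls to the robot, and variables do not carry over. Pictures are saved under pics/ and viewed, at most 10 in all, crops included, and the job is handed in when it is done.

```bash
mkdir -p pics; python3 - <<'E'
from workcell import r, optics
import cv2, numpy as np
for n in ("top","scene"):
    p,d=optics.get_image(n); np.savez(f"{n}.npz",p=p,d=d); cv2.imwrite(f"pics/{n}0.png",p[:,:,::-1])
    m=optics.camera_model(n); print(n,{k:np.round(v,3).tolist() for k,v in m.items()})
    np.savez(f"{n}_cam.npz",**m)
s=r.read_state(); print(s["time_s"],s["eef_rot"],s["contact_force"],r.tip_extent)
E
```

```text
top {'K': [[384.3, 0.0, 253.049], [0.0, 384.3, 189.649], [0.0, 0.0, 1.0]], 'R': [[-0.01, -1.0, 0.016], [-0.992, 0.008, -0.125], [0.125, -0.017, -0.992]], 't': [-0.066, 0.538, 0.784]}
scene {'K': [[460.895, 0.0, 254.28], [0.0, 460.895, 192.873], [0.0, 0.0, 1.0]], 'R': [[0.67, 0.742, -0.008], [0.435, -0.402, -0.806], [-0.601, 0.537, -0.592]], 't': [-0.315, -0.193, 1.468]}
0.1 [ 9.88563487e-01  1.50803697e-01 -2.50164829e-05 -6.90662087e-04] [-0.11620472  0.59923874 -0.11778567] 0.025
```

View pics/top0.png

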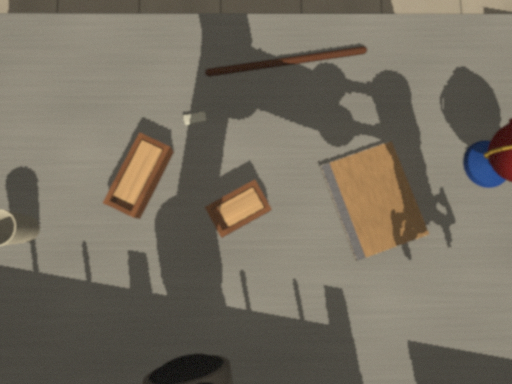

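View pics/scene0.png

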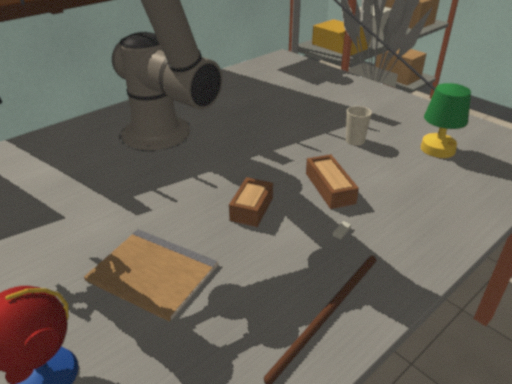

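The top view shows the longer case at about (138,175), with its dark slot at the lower-left end (122,203). The shorter case is at (239,208). The notebook is at about (375,200), with a grey strip along its left edge. I'll measure these next.

```bash
cat > h.py <<'E'
import numpy as np, cv2
def cam(n): return np.load(f"{n}_cam.npz")
def cloud(d,c):
    v,u=np.mgrid[:d.shape[0],:d.shape[1]]
    P=np.stack([(u-c["K"][0,2])/c["K"][0,0]*d,(v-c["K"][1,2])/c["K"][1,1]*d,d],-1)
    return (P-c["t"])@c["R"]
def ray(uv,c,z):
    uv=np.atleast_2d(uv).astype(float)
    D=np.c_[(uv-c["K"][[0,1],[2,2]])/c["K"][0,0],np.ones(len(uv))]@c["R"]
    o=-c["R"].T@c["t"]
    return o+D*((z-o[2])/D[:,2])[:,None]
E
python3 - <<'E'
from h import *
c=cam("top"); f=np.load("top.npz"); p,d=f["p"],f["d"]
W=cloud(d,c); z=W[...,2]
print("desk z",np.median(z[100:110,250:300]),"valid",(d>0).mean())
for nm,(u0,u1,v0,v1),lo,hi,h in (("long",(90,185,120,225),.035,.07,.05),("short",(195,285,170,245),.035,.07,.05),("note",(305,440,130,270),.006,.03,.012)):
    m=np.zeros(z.shape,np.uint8); s=np.s_[v0:v1,u0:u1]; m[s]=((z[s]>lo)&(z[s]<hi)&(d[s]>0))
    m=cv2.morphologyEx(m,cv2.MORPH_OPEN,np.ones((3,3)))
    ct=max(cv2.findContours(m,0,2)[0],key=cv2.contourArea)
    q=W[m>0]; print(nm,"z med",np.median(q[:,2]))
    X=ray(ct[:,0],c,h)[:,:2].astype(np.float32)
    R=cv2.minAreaRect(X*1000); print(" depth rect",R)
hsv=cv2.cvtColor(p,cv2.COLOR_RGB2HSV)
for u,v in ((145,165),(138,180),(122,203),(110,203),(240,208),(375,200),(345,205),(340,200),(300,180)): print((u,v),p[v,u],hsv[v,u],W[v,u].round(4))
a=cv2.resize(p[125:225,95:280],None,fx=4,fy=4,interpolation=2)
cv2.imwrite("pics/crop1.png",a[:,:,::-1])
E
```

```text
desk z -4.595987105664302e-05 valid 0.9959665934244791
long z med 0.049870886278465504
 depth rect ((570.0435791015625, 170.37600708007812), (77.12118530273438, 165.9164276123047), 64.55424499511719)
short z med 0.049919534732404805
 depth rect ((498.4453430175781, -39.41581726074219), (72.48265075683594, 119.967041015625), 28.415081024169922)
note z med 0.011875232401610179
 depth rect ((517.50634765625, -336.36505126953125), (220.5352783203125, 172.21188354492188), 18.957420349121094)
(145, 165) [209 164 111] [ 16 120 209] [0.59   0.1557 0.0482]
(138, 180) [206 160 107] [ 16 123 206] [0.5577 0.1684 0.0522]
(122, 203) [80 56 39] [ 12 131  80] [0.514  0.2139 0.0089]
(110, 203) [131  86  57] [ 12 144 131] [0.5103 0.2249 0.0511]
(240, 208) [209 165 111] [ 17 120 209] [ 0.4976 -0.0432  0.0515]
(375, 200) [167 128  84] [ 16 127 167] [ 0.5159 -0.3393  0.0089]
(345, 205) [143 123 102] [ 15  73 143] [ 0.5053 -0.272   0.0111]
(340, 200) [116 112 106] [ 18  22 116] [ 0.5162 -0.261   0.0129]
(300, 180) [144 137 124] [ 20  35 144] [ 0.5627 -0.1761  0.0019]
```

View pics/crop1.png

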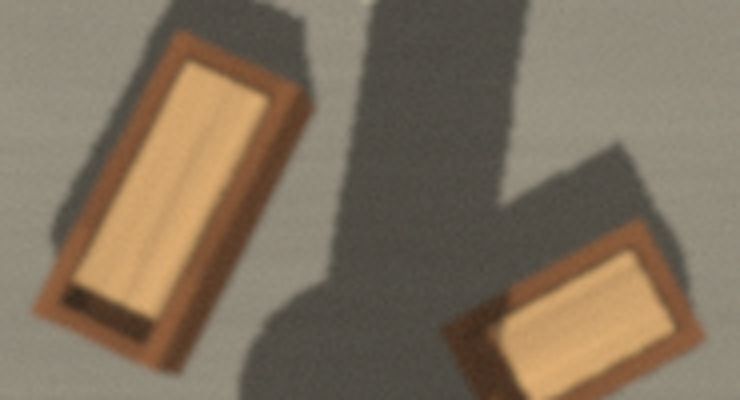

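The crop shows the long lid bright, with corners at about (190,62), (270,98), (155,320) and (75,285). The slot is at its lower-left end, so lid +x points up-right in the image. The notebook's depth rectangle matches 220x170 with the strip included. Next I'll get the lid by colour in both views.

```bash
python3 - <<'E'
from h import *
for n,bx in (("top",(95,185,120,225)),("scene",(295,365,145,210))):
    c=cam(n); p=np.load(n+".npz")["p"]; u0,u1,v0,v1=bx
    k=4; a=cv2.resize(p[v0:v1,u0:u1],None,fx=k,fy=k,interpolation=cv2.INTER_CUBIC)
    m=cv2.inRange(cv2.cvtColor(a,cv2.COLOR_RGB2HSV),(10,85,168),(22,190,255))
    ct=max(cv2.findContours(m,0,1)[0],key=cv2.contourArea)[:,0]
    uv=(ct+.5)/k-.5+[u0,v0]
    X=ray(uv,c,.05)[:,:2]*1000
    b,s,an=cv2.minAreaRect(X.astype(np.float32)); print(n,"lid",b,s,an)
    # area-based centroid of filled region
    M=cv2.moments(X.astype(np.float32)); print(" centroid",M["m10"]/M["m00"],M["m01"]/M["m00"],M["m00"])
E
```

```text
top lid (575.4310913085938, 170.2462158203125) (48.186058044433594, 128.8990936279297) 64.44426727294922
 centroid 575.7269635807797 170.23367030747 5938.61951517337
scene lid (578.7315673828125, 169.59268188476562) (48.666412353515625, 128.0403289794922) 64.17279815673828
 centroid 578.726954915986 169.3538490846038 5901.627057946054
```

```bash
cat >> h.py <<'E'
from scipy.spatial.transform import Rotation as Ro
YAW=np.deg2rad(-25.7); C=np.array([.577,.170])
def down(yaw,pitch=0): # tool x along yaw, z down; pitch>0 dips the +x side
    return (Ro.from_euler("z",yaw)*Ro.from_euler("y",pitch)*Ro.from_euler("x",np.pi)).as_quat()
def lidpt(x,y=0,c=C,yaw=YAW): return c+np.array([np.cos(yaw)*x-np.sin(yaw)*y,np.sin(yaw)*x+np.cos(yaw)*y])
def wristcam(m,s):
    T=np.eye(4); T[:3,:3]=Ro.from_quat(s["eef_rot"]).as_matrix(); T[:3,3]=s["eef_pos"]
    G=np.linalg.inv(T@m["tool_from_camera"]); return dict(K=m["K"],R=G[:3,:3],t=G[:3,3])
def lidrect(p,c,z,bx,lo=(10,85,168)):
    u0,u1,v0,v1=bx; a=cv2.resize(p[v0:v1,u0:u1],None,fx=4,fy=4,interpolation=cv2.INTER_CUBIC)
    m=cv2.inRange(cv2.cvtColor(a,cv2.COLOR_RGB2HSV),lo,(22,190,255))
    ct=max(cv2.findContours(m,0,1)[0],key=cv2.contourArea)[:,0]
    return cv2.minAreaRect((ray((ct+.5)/4-.5+[u0,v0],c,z)[:,:2]*1000).astype(np.float32))
E
python3 - <<'E'
from h import *
from workcell import r, command_gripper, optics
for k in (0,np.pi):
    q=r.solve_ik([*lidpt(-.055),.2],down(YAW+k)); print(k,None if q is None else np.round(q,2))
    for j in (0,np.pi):
      q=r.solve_ik([.5175+.055*np.cos(np.deg2rad(19)+j),-.3364+.055*np.sin(np.deg2rad(19)+j),.06],(Ro.from_euler("z",np.deg2rad(19)+j)*Ro.from_euler("y",np.deg2rad(25))*Ro.from_euler("x",np.pi)*Ro.from_euler("z",k)).as_quat()); print("  place",j,None if q is None else np.round(q,2))
print(r.tip_extent); command_gripper(0); print(r.tip_extent)
r.reach([*lidpt(-.02),.22],down(YAW))
s=r.read_state(); p,d=optics.get_image("wrist"); m=optics.camera_model("wrist"); c=wristcam(m,s)
cv2.imwrite("pics/wr1.png",p[:,:,::-1]); np.savez("wr1.npz",p=p,d=d,**c)
print(s["time_s"],s["contact_force"],np.round(m["tool_from_camera"],3).tolist())
for z in (.05,): print(lidrect(p,c,z,(0,512,0,384)))
E
```

```text
0 [ 0.22  0.44  1.48 -0.    1.23  2.24]
  place 0 [-0.48  0.93  1.02 -0.31  1.51  0.83]
  place 3.141592653589793 [-1.01  0.59  1.76  0.62  0.78  2.92]
3.141592653589793 [ 0.22  0.44  1.48  0.    1.23 -0.91]
  place 0 [-0.48  0.93  1.02 -0.31  1.51 -2.31]
  place 3.141592653589793 [-1.01  0.59  1.76  0.62  0.78 -0.22]
0.025
0.025
3.65 [0.47820374 0.44718757 0.15558036] [[-0.001, -0.953, -0.302, 0.076], [1.0, -0.001, 0.001, 0.0], [-0.001, -0.302, 0.953, -0.139], [0.0, 0.0, 0.0, 1.0]]
((576.1333618164062, 170.84573364257812), (47.75968933105469, 129.11619567871094), 64.33322143554688)
```

View pics/wr1.png

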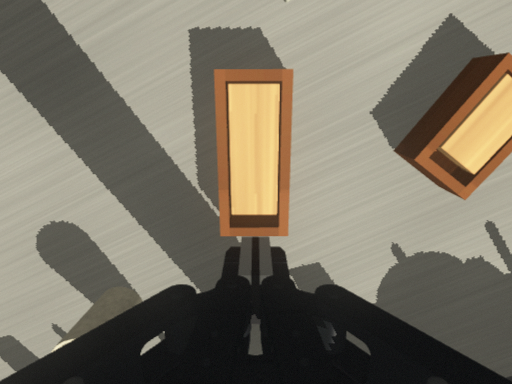

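The wrist view shows the long lid upright at columns 228-280, rows 82-215, with the slot at rows 215-228 below it. The pose agrees with the top view to 1 mm. Next is the press.

```bash
sed -i 's/^YAW=.*/YAW=np.deg2rad(-25.65); C=np.array([.5762,.1706])/' h.py; python3 - <<'E'
from h import *
from workcell import r, optics
q=down(YAW); P=lidpt(-.054)
r.reach([*P,.10],q); r.hold(.2); print(r.read_state()["contact_force"])
hit=r.move_straight([*P,.058],q,speed=.03,max_force=4); s=r.read_state(); print(hit,s["eef_pos"],s["contact_force"])
r.move_straight([*P,.10],q,speed=.06)
r.reach([*lidpt(-.02),.22],q)
s=r.read_state(); p,d=optics.get_image("wrist"); c=wristcam(optics.camera_model("wrist"),s)
cv2.imwrite("pics/wr2.png",p[:,:,::-1]); np.savez("wr2.npz",p=p,d=d,**c); print(s["time_s"])
W=cloud(d,c)[...]; L=(W[...,:2]-C)@np.array([[np.cos(YAW),-np.sin(YAW)],[np.sin(YAW),np.cos(YAW)]])
for x in range(-75,70,10):
    m=(abs(L[...,0]*1000-x)<2)&(abs(L[...,1])<.015)&(d>0); print(x,np.round(np.median(W[m][:,2])*1000,1) if m.any() else None,end="; ")
m=(W[...,2]>.055)&(W[...,2]<.09)&(abs(L[...,0])<.1)&(abs(L[...,1])<.05); print("\nraised ext",np.percentile(L[m],[1,50,99],axis=0).round(4).tolist())
E
```

```text
[ 0.41484331 -0.14616238 -0.10129023]
False [0.52766781 0.19401527 0.05820825] [-0.24838809  0.18917804  0.36416315]
7.4333
-75 None; -65 50.3; -55 50.3; -45 50.1; -35 50.0; -25 254.0; -15 239.3; -5 295.2; 5 50.1; 15 50.1; 25 50.0; 35 50.0; 45 50.0; 55 49.9; 65 49.2; Traceback (most recent call last):
  File "<stdin>", line 13, in <module>
    return _quantile_unchecked(
        a, q, axis, out, overwrite_input, method, keepdims, weights)
    return _ureduce(a,
                    func=_quantile_ureduce_func,
    ...<5 lines>...
                    overwrite_input=overwrite_input,
                    method=method)
    r = func(a, **kwargs)
    result = _quantile(arr,
                       quantiles=q,
    ...<2 lines>...
                       out=out,
                       weights=wgt)
    slices_having_nans = np.isnan(arr[-1, ...])
                                  ~~~^^^^^^^^^
IndexError: index -1 is out of bounds for axis 0 with size 0
```

View pics/wr2.png

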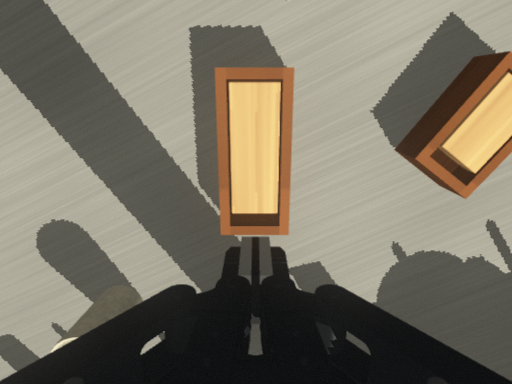

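No change: the lid is still flush at rows 82-215. I'll press again a little deeper and look from the top and scene cameras while holding.

```bash
cat >> h.py <<'E'
def prof(d,c):
    W=cloud(d,c); L=(W[...,:2]-C)@np.array([[np.cos(YAW),-np.sin(YAW)],[np.sin(YAW),np.cos(YAW)]]); o=[]
    for x in range(-75,75,10):
        m=(abs(L[...,0]*1000-x)<2.5)&(abs(L[...,1])<.015)&(d>0); o.append((x,float(np.round(np.median(W[m][:,2])*1000)) if m.any() else None))
    return o
E
python3 - <<'E'
from h import *
from workcell import r, optics
q=down(YAW); P=lidpt(-.054); ct=cam("top"); cs=cam("scene")
r.reach([*P,.09],q); r.hold(.2); print(r.read_state()["contact_force"])
for z in (.072,.065,.060,.056):
    hit=r.move_straight([*P,z],q,speed=.03,max_force=5); s=r.read_state(); print(z,hit,s["eef_pos"].round(4),s["contact_force"].round(2))
p,d=optics.get_image("scene"); print(prof(d,cs)); cv2.imwrite("pics/s3.png",cv2.resize(p[110:230,270:430],None,fx=4,fy=4)[:,:,::-1])
r.hold(.3); r.move_straight([*P,.09],q,speed=.03); print(r.read_state()["contact_force"].round(2))
p,d=optics.get_image("scene"); print(prof(d,cs)); print(r.read_state()["time_s"])
E
```

```text
[0.11878642 0.45201786 0.14382787]
0.072 False [0.5276 0.194  0.072 ] [-0.13  0.25  0.13]
0.065 False [0.5273 0.1939 0.0647] [-0.23  0.6   0.72]
0.06 False [0.5273 0.1939 0.0597] [-0.49 -0.03 -0.01]
0.056 False [0.5274 0.1939 0.0558] [-0.7  -0.29 -0.49]
[(-75, 51.0), (-65, 406.0), (-55, 117.0), (-45, 99.0), (-35, 142.0), (-25, 233.0), (-15, 270.0), (-5, 371.0), (5, 52.0), (15, 358.0), (25, 50.0), (35, 51.0), (45, 51.0), (55, 52.0), (65, 51.0)]
[ 0.47 -0.34  0.36]
[(-75, 47.0), (-65, 438.0), (-55, 118.0), (-45, 133.0), (-35, 177.0), (-25, 266.0), (-15, 305.0), (-5, 403.0), (5, 52.0), (15, 390.0), (25, 51.0), (35, 50.0), (45, 52.0), (55, 51.0), (65, 50.0)]
11.7
```

View pics/s3.png

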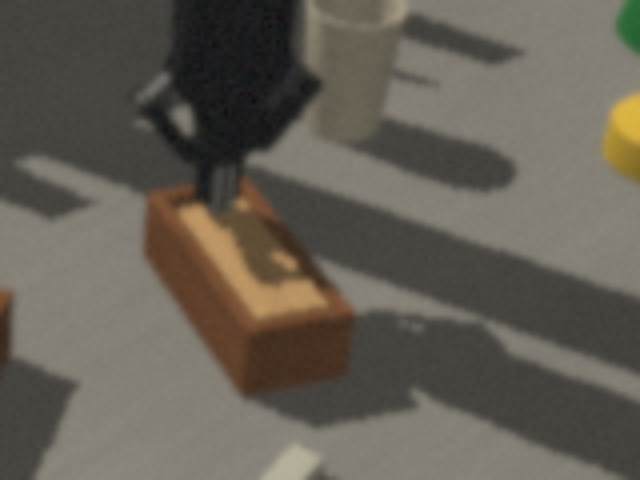

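In the crop the closed fingertips stand at about (222,212) near the slot end, yet the lid is still flush. The tips are evidently higher than I assumed. I'll check this with the finger state and guarded steps.

```bash
python3 - <<'E'
from h import *
from workcell import r, optics
q=down(YAW); P=lidpt(-.054); cs=cam("scene")
s=r.read_state(); print(s["grip_width"],s["grip_force"],s["eef_pos"])
print("tip px at .0558 hold ->",[(z,lidpt(0)*0+ray([325.5,163],cs,z)[0,:2].round(4)) for z in (.03,.05,.06)])
f0=r.read_state()["contact_force"]
hit=r.move_straight([*P,.058],q,speed=.06,max_force=5)
for z in (.052,.047,.043,.039):
    hit=r.move_straight([*P,z],q,speed=.02,max_force=5); s=r.read_state(); p,d=optics.get_image("scene")
    print(z,hit,s["eef_pos"].round(4),(s["contact_force"]-f0).round(2),prof(d,cs)[-5:])
    if hit or np.median([b for a,b in prof(d,cs)[-2:]])>62: break
cv2.imwrite("pics/s4.png",cv2.resize(p[110:230,270:430],None,fx=4,fy=4)[:,:,::-1]); print(s["time_s"])
E
```

```text
0.00020315630877181299 0.0 [0.52738134 0.19393908 0.08975127]
tip px at .0558 hold -> [(0.03, array([0.5154, 0.2207])), (0.05, array([0.5348, 0.1956])), (0.06, array([0.5445, 0.1831]))]
0.052 False [0.5275 0.194  0.052 ] [-1.05 -0.32  0.8 ] [(25, 52.0), (35, 52.0), (45, 53.0), (55, 52.0), (65, 52.0)]
0.047 False [0.5274 0.1939 0.0468] [-0.25 -0.02  0.84] [(25, 61.0), (35, 64.0), (45, 67.0), (55, 65.0), (65, 48.0)]
0.043 False [0.5274 0.1939 0.0428] [ 0.55 -0.09  0.74] [(25, 65.0), (35, 69.0), (45, 73.0), (55, 64.0), (65, None)]Traceback (most recent call last):
  File "<stdin>", line 11, in <module>
    return _ureduce(a, func=_median, keepdims=keepdims, axis=axis, out=out,
                    overwrite_input=overwrite_input)
    r = func(a, **kwargs)
    part = partition(a, kth, axis=axis)
    a.partition(kth, axis=axis, kind=kind, order=order)
    ~~~~~~~~~~~^^^^^^^^^^^^^^^^^^^^^^^^^^^^^^^^^^^^^^^^
TypeError: '<' not supported between instances of 'NoneType' and 'float'
```

The lid tipped (slope about 22°). I'll retract slowly and check that it stays up.

```bash
python3 - <<'E'
from h import *
from workcell import r, optics
q=down(YAW); P=lidpt(-.054)
print(r.read_state()["time_s"])
r.move_straight([*P,.10],q,speed=.06)
r.reach([*lidpt(-.02),.22],q)
s=r.read_state(); p,d=optics.get_image("wrist"); c=wristcam(optics.camera_model("wrist"),s)
cv2.imwrite("pics/wr5.png",p[:,:,::-1]); print(s["time_s"],s["contact_force"].round(2))
print(prof(d,c))
W=cloud(d,c); L=(W[...,:2]-C)@np.array([[np.cos(YAW),-np.sin(YAW)],[np.sin(YAW),np.cos(YAW)]])
m=(W[...,2]>.055)&(W[...,2]<.09)&(abs(L[...,0])<.1)&(abs(L[...,1])<.05)
if m.any(): print("raised ext",np.percentile(L[m],[1,50,99],axis=0).round(4).tolist(),W[m][:,2].max())
E
```

```text
13.7333
15.4 [-0.46 -0.27 -0.91]
[(-75, 8.0), (-65, 27.0), (-55, 31.0), (-45, 35.0), (-35, 39.0), (-25, 255.0), (-15, 240.0), (-5, 295.0), (5, 56.0), (15, 60.0), (25, 64.0), (35, 68.0), (45, 73.0), (55, 60.0), (65, 32.0)]
raised ext [[0.0023, -0.0233], [0.0313, -0.0004], [0.0545, 0.0234]] 0.07555196351657349
```

View pics/wr5.png

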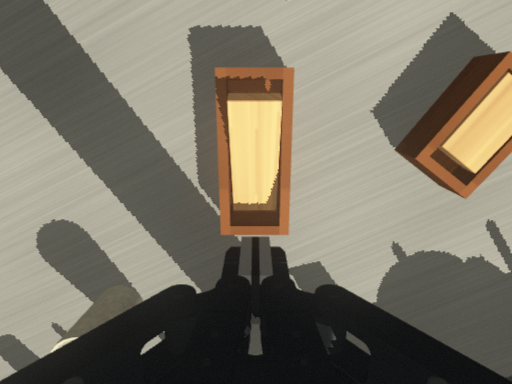

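The lid stays tipped: raised end at row 93, slope 22°, top edge at lid x≈51 mm and z≈74 mm. I'll measure the fingertip extent from wrist depth, shut and open, before grasping.

```bash
python3 - <<'E'
from h import *
from workcell import r, command_gripper, optics
m=optics.camera_model("wrist"); T=m["tool_from_camera"]; cc=dict(K=m["K"],R=T[:3,:3].T,t=-T[:3,:3].T@T[:3,3])
for w in (None,.064):
    if w: command_gripper(w)
    p,d=optics.get_image("wrist"); X=cloud(d,cc)
    k=(d>0)&(abs(X[...,0])<.03)&(abs(X[...,1])<.07)&(X[...,2]<.06)&(X[...,2]>-.03)
    Q=X[k]; print(w,len(Q),np.percentile(Q[:,2],[50,90,99,100]).round(4), "tip pts",Q[Q[:,2]>np.percentile(Q[:,2],97)].mean(0).round(4),"x rng",Q[:,0].min().round(4),Q[:,0].max().round(4),"y",Q[:,1].min().round(4),Q[:,1].max().round(4))
q=down(YAW); print([None if (s:=r.solve_ik([*lidpt(.045),z],q)) is None else 1 for z in (.12,.05)], r.read_state()["time_s"])
E
```

```text
None 1878 [-0.0172 -0.0054 -0.0001  0.0011] tip pts [ 0.0101  0.0005 -0.0006] x rng 0.0052 0.0111 y -0.0133 0.014
0.064 2828 [-0.0193 -0.0085 -0.0037 -0.0014] tip pts [-0.0002  0.0015 -0.0039] x rng -0.0121 0.0114 y -0.0457 0.0462
[1, 1] 16.175
```

Both the depth measurement and the contact during pressing put the real tips almost at the TCP, so I'll use that rather than 25 mm. Grasping now with guarded moves.

```bash
python3 - <<'E'
from h import *
from workcell import r, command_gripper, optics
q=down(YAW); G=lidpt(.045)
r.reach([*G,.11],q); r.hold(.1)
hit=r.move_straight([*G,.0555],q,speed=.06,max_force=4); s=r.read_state(); print(hit,s["eef_pos"].round(4),s["contact_force"].round(2))
if not hit:
    command_gripper(.03,40); s=r.read_state(); print(s["grip_width"],s["grip_force"],s["contact_force"].round(2))
    if s["grip_width"]>.04:
        r.move_straight([*G,.19],q,speed=.08); s=r.read_state(); print(s["grip_width"],s["grip_force"])
        p,d=optics.get_image("scene"); cs=cam("scene"); W=cloud(d,cs)
        hsv=cv2.cvtColor(p,cv2.COLOR_RGB2HSV)
        X=(W-s["eef_pos"])@down_R if False else (W-s["eef_pos"])@Ro.from_quat(s["eef_rot"]).as_matrix()
        k=(d>0)&(abs(X[...,0]+.05)<.09)&(abs(X[...,1])<.03)&(X[...,2]>-.03)&(X[...,2]<.08)&(cv2.inRange(hsv,(8,60,60),(25,255,255))>0)
        np.save("lidtool.npy",X[k]); Q=X[k]; print(len(Q),Q.min(0).round(3),Q.max(0).round(3))
        cv2.imwrite("pics/s6.png",cv2.resize(p[40:220,260:460],None,fx=3,fy=3)[:,:,::-1])
print(r.read_state()["time_s"])
E
```

```text
False [0.6171 0.1512 0.0559] [ 0.15 -0.61  0.79]
0.04701956149687897 44.63312387466431 [0.73 0.7  2.63]
0.04670653916036901 44.36510682106018
351 [-0.111 -0.026 -0.03 ] [0.015 0.025 0.047]
20.075
```

View pics/s6.png

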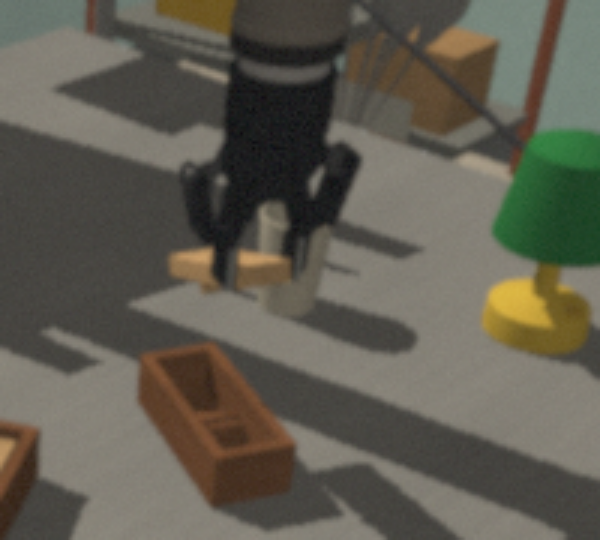

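The scene crop shows the lid held at the fingers around (230,268), the well empty, and the short case untouched at lower left. I'll check the lid's tilt in the grip from the cloud and plan the placing.

```bash
python3 - <<'E'
from h import *
Q=np.load("lidtool.npy")*1000; Q[:,2]*=-1
for x in range(-115,20,10):
    k=abs(Q[:,0]-x)<5
    if k.sum()>3: print(x,k.sum(),"h",np.percentile(Q[k,2],[3,50,97]).round(1),"y",np.percentile(Q[k,1],[5,95]).round(1))
E
```

```text
-105 17 h [-44.6 -28.9 -25.9] y [-3.8 22.5]
-95 17 h [-40.2 -27.2 -22.7] y [-6.5 23. ]
-85 21 h [-35.4 -22.5 -17.2] y [ 0.5 22.6]
-75 15 h [-33.9 -20.5 -13.2] y [12.7 23. ]
-65 19 h [-26.6 -16.9 -10.1] y [ 3.8 23.2]
-55 17 h [-26.3  -9.8  -4.2] y [-13.5  23.3]
-45 40 h [-32.4 -17.6  -0.8] y [-21.3  23.1]
-35 11 h [-15.2  -7.    2.4] y [-7.8 23.3]
-25 13 h [-10.9   5.3   7.9] y [-16.3  23.3]
-15 7 h [ 9.4 10.8 12.1] y [-23.3  -3.1]
-5 12 h [12.7 13.8 16.5] y [-25.4   8.4]
5 123 h [ 3.3 12.4 18.7] y [-22.8  19.6]
15 36 h [ 3.1  6.4 24.8] y [-23.1  23.9]
```

```bash
cat >> h.py <<'E'
N=np.array([.5175,-.3364]); NY=np.deg2rad(18.96); B=np.deg2rad(26)
def tcp_for(o): # TCP that brings lid origin to o
    q=down(NY,B); return np.array(o)-Ro.from_quat(q).apply([-.054,0,.0055]),q
E
python3 - <<'E'
from h import *
from workcell import r, command_gripper, optics
q=down(NY,B); R=Ro.from_quat(q).as_matrix(); print("tool x",R[:,0].round(2),"z",R[:,2].round(2))
o=[*lidpt(-.002,c=N,yaw=NY)]
hi,_=tcp_for([*o,.13]); r.reach(hi,q); r.hold(.3)
s=r.read_state(); print(s["time_s"],s["grip_width"],s["contact_force"].round(2))
mid,_=tcp_for([*o,.05]); r.move_straight(mid,q,speed=.1); r.hold(.1)
lo,_=tcp_for([*o,.036]); hit=r.move_straight(lo,q,speed=.015,max_force=2.5)
s=r.read_state(); e=s["eef_pos"]; print(hit,"lid origin z",e[2]-lo[2]+.036,s["contact_force"].round(2),s["time_s"])
p,d=optics.get_image("scene"); cv2.imwrite("pics/s7.png",cv2.resize(p[180:330,60:260],None,fx=3,fy=3)[:,:,::-1])
E
```

```text
tool x [ 0.85  0.29 -0.44] z [-0.41 -0.14 -0.9 ]
22.1167 0.04716253153901224 [ 0.36 -0.28 -0.29]
True lid origin z 0.03975593925957298 [ 1.47 -0.34  4.04] 23.8417
```

View pics/s7.png

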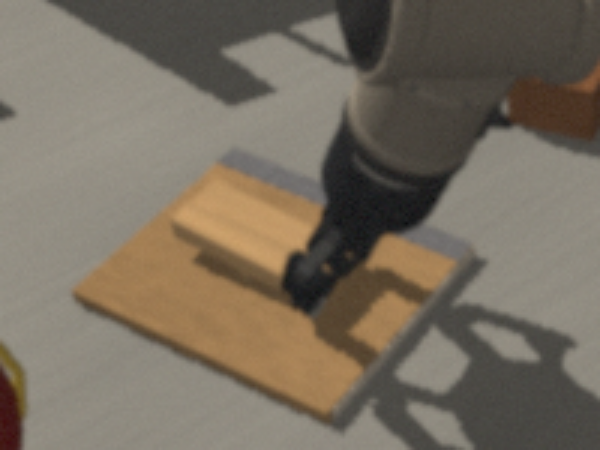

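The lid sits near level over the notebook, spanning about (175,225) to (310,290), with its foot touching (contact at the expected height). Releasing and backing out along the tool axis.

```bash
python3 - <<'E'
from h import *
from workcell import r, command_gripper, optics
s=r.read_state(); e=s["eef_pos"]; q=s["eef_rot"]
command_gripper(.066); r.hold(.2)
zt=Ro.from_quat(q).as_matrix()[:,2]
print(r.move_straight(e-.12*zt,q,speed=.08))
r.movej([0.22,0.2,1.4,0,1.4,0.8]); r.hold(.3)
p,d=optics.get_image("top"); ct=cam("top"); cv2.imwrite("pics/t8.png",cv2.resize(p[120:270,90:450],None,fx=2.2,fy=2.2)[:,:,::-1])
W=cloud(d,ct); z=W[...,2]; L=(W[...,:2]-N)@np.array([[np.cos(NY),-np.sin(NY)],[np.sin(NY),np.cos(NY)]])
k=(z>.024)&(z<.07)&(abs(L[...,0])<.12)&(abs(L[...,1])<.09)
b=cv2.minAreaRect((L[k]*1000).astype(np.float32)); print("lid in notebook frame",b)
A=np.c_[L[k],np.ones(k.sum())]; g=np.linalg.lstsq(A,z[k],rcond=None)[0]; print("slope deg",np.degrees(g[:2]),"z0",g[2])
s=r.read_state(); print(s["time_s"],s["contact_force"].round(2))
E
```

```text
False
lid in notebook frame ((-4.616497039794922, 0.39518165588378906), (50.3310432434082, 130.25857543945312), 89.1760025024414)
slope deg [-8.13292715 -3.34865095] z0 0.03814947623115761
28.425 [-0.84 -0.91  0.95]
```

View pics/t8.png

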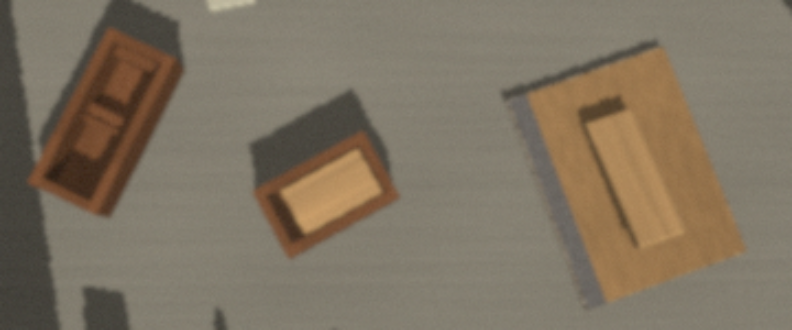

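The lid lies right way up at the middle of the notebook (within 5 mm, resting at about 8°), and the short lid is still shut. Handing in.

```bash
python3 -c "
from workcell import r
print(r.finish_job())"
```

```text
the job is handed in; nothing more can be done
None
```

I opened the longer case and laid its lid right way up on the notebook, about 5 mm from its middle and at its natural 8° rest; the shorter case stayed shut, and I handed the job in at about 28 s.

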